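# Clip the green tag onto the leaning menu board

### The job

Take the green tag clip off the spare rail and clip it onto the top edge of the leaning menu board, at the red mark in the middle and with its tag facing out of the board's front, away from you. Slide it fully home over the wooden batten, feeling gently for the stop so the board is never rammed, and let go so that its lips snap shut under the batten and hold it there square to the board. Leave the orange clip, the jar and the tumbler where they stand.

Things in the scene. Friction and masses are not known exactly. Their poses are not given: they have to be found in the camera images.
- green_clip: Sprung clip 90 mm tall, 40 wide, green tag (44 x 34 mm) on one jaw. Origin: between the lips, at the jaws' bottom; z up to the tails, x the way the tag faces and the line of squeezing. Lips 6 mm tall, 4 mm apart when shut, 22 when open. Starts upright astride the rail, tag away from the robot: squeeze, lift straight off. Pose is of the tagged half, which turns 0.28 rad in the grip as it opens.
- green_jaw (a joint): Opening (rad): 0 shut, 0.56 fully open; 0.08 with lips gripping the board below the batten, 0.21 if on the batten (not home). Squeezed by its two green tails (28 mm wide, 47 to 90 mm above the origin, 51 mm over their outsides at the top; needs 14 N) until they stop parallel, 25 mm over their outsides: then it is fully open, firm and centred in the grip.
- green_bar (a point): Middle of the green clip's steel pivot bar, 40 mm above its origin. The bar (radius 6 mm, along y) is the stop that an edge between the jaws meets, so at 34 mm above the origin.
- green_tag (a point): Middle of the outer face of the green tag.
- orange_clip: The same clip in orange, on the same rail 90 mm away; the two may be in either order. Leave it alone.
- spare_rail: Rail for spare clips: wooden foot 70 x 200 x 18 mm with an upright steel strip 3.6 mm thick, 180 mm long along y, top at 60 mm. Fixed. Origin: centre of its underside.
- menu_stand: Wooden stand of the menu board with all that it carries, foot 120 x 220 x 22 mm, fixed. Origin: on the table below the slot's middle. x points away from the robot, out of the board's front. The board stands on a rubber foot and gives up to 6 mm (30 N) when pressed down.
- slot: Slot holding the board. Origin: mid slot, 3 mm below its wooden jaws' top. z: up along the board, which leans 30 degrees back to the robot; x: square to it, out of its front; y: along it. Board at x = 0: 190 mm wide, 7 thick; its top 23 mm is a batten 12 thick with a red mark at y = 0. Top edge at z = 95 to 130 mm, varying, not measured: feel for it. Clip home: lips 28 to 34 mm below that edge.
- jar: Amber storage jar with steel lid, 84 mm across, 130 mm tall. Origin: centre of its underside. Leave it alone.
- tumbler: Drinking glass 70 mm across, 95 mm tall. Origin: centre of its underside. Leave it alone.
There are look-alikes about, which are no part of the job. Leave any purple look-alike of the spare_rail alone. Leave any white look-alike of the green_clip alone.

How it is judged:
By the outcome, as a careful person would: the job done as asked, in the order asked, and still so for the second after the job is handed in, with the robot touching nothing.
It also fails if it takes over 42 s, if anything falls off the work surface, if the arm or the gripper's body presses on something with over 40 N, if the wrist force passes 120 N, or if a joint passes its speed limit or range.

### The arm

A 6-joint arm with a two-finger parallel gripper is mounted at the origin on the work surface. World frame = base frame: x ahead of the robot, y to its left, z up, the work surface at z = 0. Lengths are in m, angles in degrees, forces in N, time in s.
With the tool pointing down it reaches from about 0.375 to 0.9 m from the base axis. Payload 3.1 kg.
Tool frame: the origin (TCP) lies between the finger pads; the fingertips stand 11 mm ahead of it and the grasp point (between the pads) lies 8 mm behind it; z points along the fingers, y is the line along which they close (so a half turn about z gives the same grasp; the last joint's range is limited). The gripper opens to 87 mm and grips with 3 to 60 N. Pads are 19 mm wide; open, the fingers measure 117 mm over their backs; the gripper's body (75 mm by 190 mm) begins 51 mm behind the grasp point.
Start: joints at [-81.561, 30.224, 82.088, -0, 67.689, -10.227], TCP at [0.2, -0.592, 0.234] pointing down, gripper open.
Joint ranges: [-176.69, 176.69], [-43.24, 126.21], [12.49, 139.97], [-82, 262], [0, 151.66], [-163.58, 163.58]. Speed limits (degrees/s): [159.86, 159.86, 180, 180, 180, 180].

### API

Orientations are given as a 3x3 rotation matrix whose columns are the frame's x, y, z axes.
In Python, from rig import bot, viewer, workorder, models gives the robot as it stands.
- The arm moves only by the shell command python3 -m jog 'ROWS'. ROWS is JSON, a list of rows, each a list of 7 numbers: the opening, from 0 (shut) to 1 (fully open), then the shift along the tool's x, y, z in m, then the turn, a rotation vector about the tool's x, y, z in degrees. In form: [[claw, x, y, z, ax, ay, az], ...]. A call has 1 to 20 rows; each row is the pose to reach, as a shift and turn from the pose commanded when the call began, along the tool's axes at that moment; what a row does not reach only later rows make up. A row lasts 1/8 s, in which the tool goes at most 62.5 mm and 10.7 degrees, less where a joint would pass 70% of its speed; a pose out of reach is approached as far as the arm can. A call with a gripper value outside its range is refused whole. The fingers move at their own pace and stop on an object; the grip force is fixed at half the most. Time passes only in rows, so rows that repeat a pose let the fingers close. It gives the time, the measured TCP pose, the force, the opening and the grip force at its end, in the units of the state.
- bot.read_state(): the state, without advancing time (a new reading comes with each control period).
- viewer.capture(name): name is "scene" or "top" or "wrist"; returns (picture, depth): 480x640x3 uint8, blue, green, red; 480x640 float32, m along the optical axis (not along the pixel's ray), 0 where there is no reading.
- viewer.camera_info(name): a dict with "fx", "fy", "cx", "cy" (pixels), "dist_coeffs" ([k1, k2, p1, p2, k3] as OpenCV has them; the pictures are not rectified), "world_to_cam" (4x4, takes a point from world to camera coordinates). Camera axes: x right, y down, z forward; pixel columns grow to the right and rows downward; lengths in m; the calibration is good to about 2 mm. A picture is of the moment at which its call begins: read the wrist's pose just before it. camera_info takes no time and is no camera call; for the wrist camera it gives the pose at the moment of the call.
- workorder.hand_in(): hands the job in; it is judged then, once.
Trained networks look in the newest picture that a camera, given by its name, has taken for a name from the list of things; names that differ only in an ending like _2 or _b are one class to them, and where a whole thing is asked for, a point or a joint stands for the part that bears it (a point fixed in the world has none). Each returns a list of dicts, best first, with "p" (0 to 1); they miss things now and then, are a little off and sometimes report something else, mostly with a low value. They report only what shows in the picture. A call takes as long as a camera call. They do not tell look-alikes from the thing itself.
- models.outline_of(camera, thing): "mask" (480x640 bool, what is visible of it).
- models.tip_of(camera, thing): "xyz" ([x, y, z] in m, in world coordinates, good to about 4 mm: a listed point, or the origin of a listed thing).
The state is a dict: "time_s": time; "joint_positions": joint angles; "qvel": joint speeds; "tau": joint torques, N m; "position": TCP position; "tcp_rot": TCP orientation; "force": force on the tool from outside, world axes, zero at the start; "moment": the same for the moment, N m; "opening": opening from 0.0 (shut) to 1.0 (fully open); "grasp_force": force on a finger pad.
Only numpy, scipy, OpenCV 4.12 (cv2) and the standard library are available. Lean on these libraries where they do the work, as an engineer would, in place of code of your own. Each camera call takes 0.05 s, during which the arm holds its last target. There are 200 camera calls.

## Working session

There is one attempt and no reset: what is moved stays moved. The work goes in short steps, Python scripts to look and compute and a shell command to move; the robot and the scene stay as the last step left them, time stands still between calls to the robot, and variables do not carry over. Pictures are saved under pics/ and viewed, at most 10 in all, crops included, and the job is handed in when it is done.

```bash
mkdir -p pics; ls
cat > h.py <<'E'
import numpy as np, cv2
from rig import bot, viewer, workorder, models
def w(cam,u,v,d):
    i=viewer.camera_info(cam);K=np.array([[i['fx'],0,i['cx']],[0,i['fy'],i['cy']],[0,0,1]])
    p=cv2.undistortPoints(np.array([[[u,v]]],float),K,np.array(i['dist_coeffs'],float))[0,0]
    return (np.linalg.inv(np.array(i['world_to_cam']))@[p[0]*d,p[1]*d,d,1])[:3]
def cloud(cam,mask,depth):
    i=viewer.camera_info(cam);K=np.array([[i['fx'],0,i['cx']],[0,i['fy'],i['cy']],[0,0,1]])
    v,u=np.nonzero(mask&(depth>0));d=depth[v,u]
    p=cv2.undistortPoints(np.stack([u,v],1).astype(float)[:,None],K,np.array(i['dist_coeffs'],float))[:,0]
    P=np.c_[p*d[:,None],d,np.ones(len(d))]
    return (P@np.linalg.inv(np.array(i['world_to_cam'])).T)[:,:3],u,v
E
python3 - <<'E'
from h import *
s=bot.read_state();print(s['time_s'],s['position'],s['opening'],s['force'])
for c in ['scene','top']:
    im,d=viewer.capture(c);cv2.imwrite(f'pics/{c}0.png',im)
    np.save(f'pics/{c}0.npy',d)
    for t in ['green_clip','green_bar','green_tag','orange_clip','spare_rail','menu_stand','slot','jar','tumbler']:
        for r in models.tip_of(c,t)[:3]:
            print(c,t,round(r['p'],2),np.round(r['xyz'],3))
print(bot.read_state()['time_s'])
E
```

```text
pics
0.0 [ 0.19998001 -0.59139688  0.23257791] 1.0028253488833374 [-0.78967168  0.35499775  0.34698473]
scene green_clip 0.62 [ 0.489 -0.176  0.026]
scene green_bar 0.93 [ 0.49  -0.062  0.043]
scene green_bar 0.83 [ 0.484 -0.178  0.065]
scene green_tag 0.91 [ 0.5   -0.181  0.043]
scene green_tag 0.78 [ 0.479 -0.068  0.023]
scene orange_clip 0.85 [ 0.47  -0.262  0.026]
scene orange_clip 0.64 [ 0.488 -0.179  0.067]
scene orange_clip 0.28 [ 0.492 -0.176  0.026]
scene spare_rail 0.76 [ 0.481 -0.221  0.003]
scene spare_rail 0.64 [ 0.29  -0.336  0.001]
scene menu_stand 0.59 [ 0.591  0.234 -0.004]
scene slot 0.88 [0.592 0.238 0.047]
scene jar 0.8 [ 0.705 -0.182  0.004]
scene tumbler 0.94 [ 0.758 -0.049 -0.002]
top green_clip 0.85 [ 0.489 -0.173  0.026]
top green_clip 0.68 [ 0.49  -0.059  0.002]
top green_clip 0.32 [ 0.487 -0.18   0.067]
top green_bar 0.61 [ 0.486 -0.178  0.065]
top green_bar 0.55 [ 0.492 -0.06   0.04 ]
top green_tag 0.96 [ 0.503 -0.182  0.045]
top green_tag 0.64 [ 0.479 -0.068  0.019]
top orange_clip 0.84 [ 0.474 -0.265  0.028]
top spare_rail 0.98 [ 0.288 -0.338  0.   ]
top spare_rail 0.85 [ 0.48  -0.221  0.001]
top menu_stand 0.76 [0.595 0.24  0.003]
top menu_stand 0.41 [0.594 0.238 0.045]
top slot 0.78 [0.597 0.236 0.044]
top jar 0.89 [ 0.698 -0.183  0.003]
top tumbler 0.8 [ 0.761 -0.05   0.   ]
1.0
```

View pics/scene0.png

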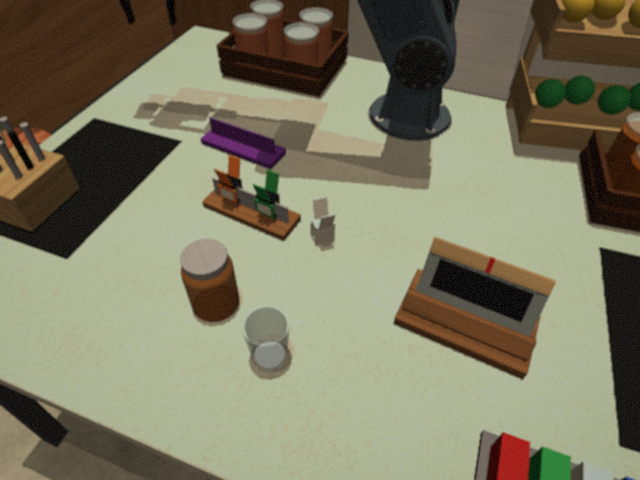

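View pics/top0.png

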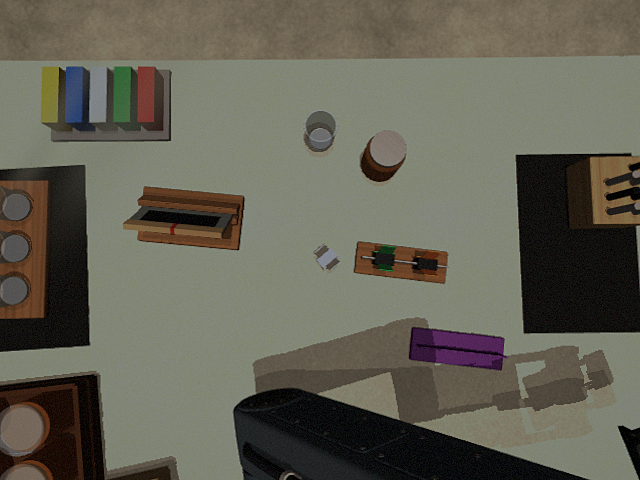

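The scene view shows three clip candidates: green at (266,197), orange at (228,182), both on the brown rail, and white at (322,220), standing alone. The purple rail is at (243,142). The menu board has its red mark at (490,265). The green clip on the brown rail (top view (384,258)) fits the description. I'll confirm it in one crop and measure the angles.

Run:
```python
from h import *
im=cv2.imread('pics/scene0.png');cv2.imwrite('pics/crop1.png',cv2.resize(im[145:245,190:350],None,fx=5,fy=5,interpolation=cv2.INTER_CUBIC))
D={c:np.load(f'pics/{c}0.npy') for c in('scene','top')}
I={c:cv2.imread(f'pics/{c}0.png') for c in('scene','top')}
M={}
for c in('scene','top'):
    for t in('spare_rail','menu_stand','green_clip'):
        for r in models.outline_of(c,t)[:2]:
            m=r['mask'];P,u,v=cloud(c,m,D[c]);print(c,t,round(r['p'],2),u.mean().round(),v.mean().round(),P.min(0).round(3),P.max(0).round(3))
            col=I[c][v,u].astype(int)
            if t=='spare_rail':
                for lo,hi in((.014,.023),(.03,.07)):
                    k=(P[:,2]>lo)&(P[:,2]<hi)
                    if k.sum()>20:
                        rr=cv2.minAreaRect(P[k,:2].astype(np.float32)*1000);print('  ',lo,k.sum(),rr)
            if t=='menu_stand':
                for lo,hi in((.018,.028),(.04,.06),(.06,.2)):
                    k=(P[:,2]>lo)&(P[:,2]<hi)
                    if k.sum()>20: print('  ',lo,k.sum(),cv2.minAreaRect(P[k,:2].astype(np.float32)*1000))
                red=(col[:,2]>120)&(col[:,1]<60)&(col[:,0]<70)
                print('  red',red.sum(),P[red].mean(0).round(4),P[red].min(0).round(4),P[red].max(0).round(4))
                k=(P[:,2]>.065)
                Q=P[k];
                c0=np.median(Q,0)
                for _ in range(5):
                    n=np.linalg.svd(Q-c0,full_matrices=False)[2][2];e=abs((Q-c0)@n);Q=Q[e<.006];c0=Q.mean(0)
                n*=np.sign(n[2]);print('  plane n',n.round(3),'c',c0.round(4),len(Q),'lean',np.degrees(np.arcsin(n[2])).round(1),'yaw',np.degrees(np.arctan2(n[1],n[0])).round(1))
```

```text
scene spare_rail 0.98 243.0 144.0 [ 0.268 -0.443 -0.   ] [ 0.34  -0.234  0.062]
   0.014 1024 ((293.80279541015625, -337.3695068359375), (201.7787322998047, 70.89433288574219), 83.24301147460938)
   0.03 680 ((291.892822265625, -337.7159423828125), (182.79934692382812, 8.807347297668457), 82.19916534423828)
scene spare_rail 0.97 252.0 212.0 [ 0.437 -0.331 -0.002] [ 0.528 -0.118  0.071]
   0.014 1376 ((484.6778259277344, -222.41433715820312), (203.94187927246094, 69.13617706298828), 85.5105972290039)
   0.03 451 ((485.690673828125, -222.99012756347656), (180.9285430908203, 17.75922966003418), 83.2615737915039)
scene menu_stand 0.96 476.0 306.0 [ 0.399  0.12  -0.003] [0.654 0.375 0.137]
   0.018 2120 ((584.3182983398438, 237.27383422851562), (220.3226776123047, 119.82345581054688), 84.02706146240234)
   0.04 2965 ((598.89794921875, 235.68289184570312), (210.12374877929688, 43.372406005859375), 83.8536148071289)
   0.06 6652 ((563.1868896484375, 239.6170654296875), (190.45980834960938, 55.67233657836914), 83.90519714355469)
  red 66 [0.553  0.2409 0.1255] [0.5444 0.2371 0.1144] [0.5593 
[... 905 characters left out ...]
63]
   0.014 2551 ((291.34429931640625, -335.9285583496094), (198.66998291015625, 71.7607650756836), 82.80488586425781)
   0.03 308 ((292.5494384765625, -335.8780517578125), (178.73826599121094, 6.261798858642578), 82.15174865722656)
top spare_rail 0.57 397.0 263.0 [ 0.437 -0.322 -0.004] [ 0.528 -0.119  0.114]
   0.014 1662 ((479.7254333496094, -220.38357543945312), (199.0117950439453, 69.66719055175781), 82.39971923828125)
   0.03 102 ((481.67303466796875, -219.27334594726562), (176.11228942871094, 25.423538208007812), 82.41057586669922)
top green_clip 0.87 327.0 258.0 [ 0.463 -0.086 -0.004] [ 0.514 -0.034  0.089]
top green_clip 0.69 385.0 258.0 [ 0.46  -0.205  0.015] [ 0.517 -0.155  0.117]
```

View pics/crop1.png

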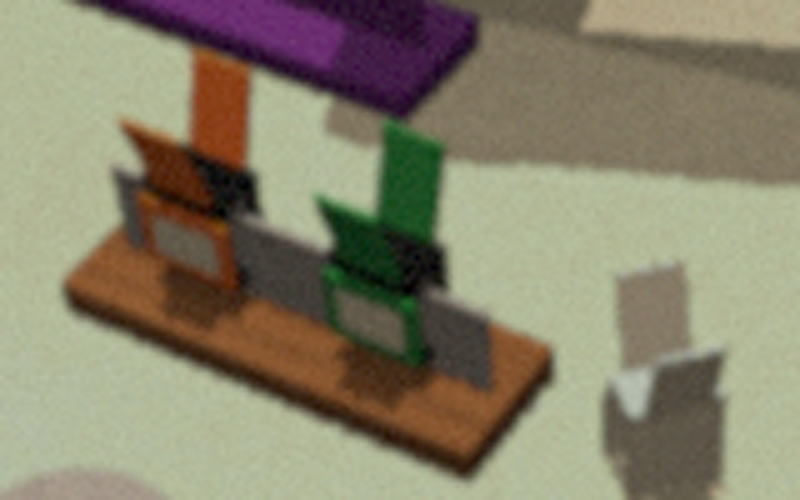

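Confirmed: the crop shows the green clip at crop (375,270), on the brown rail with its tag to the front. Orange stands at (185,200), and white is off the rail at (665,370).

```bash
cat >> h.py <<'E'
from scipy.spatial.transform import Rotation as Ro
def pose(yaw,tilt,s=1):
    # tool z = -(up along board), tool y = s * (front normal)
    a,b=np.radians(yaw),np.radians(tilt)
    f=np.array([np.cos(a),np.sin(a),0]);k=np.array([0,0,1.])
    zs=-np.sin(b)*f+np.cos(b)*k;xs=np.cos(b)*f+np.sin(b)*k
    Y=s*xs;Z=-zs;return np.c_[np.cross(Y,Z),Y,Z]
def delta(R,p,st=None):
    st=st or bot.read_state();R0=np.array(st['tcp_rot']);p0=np.array(st['position'])
    return (R0.T@(np.array(p)-p0)).round(4),Ro.from_matrix(R0.T@R).as_rotvec(degrees=True).round(2)
E
python3 - <<'E'
from h import *
s=bot.read_state();print(s['time_s'],np.round(s['tcp_rot'],3),np.round(s['joint_positions'],1))
for sg in(1,-1): print(sg,delta(pose(-7.5,0,sg),[.487,-.176,.20]))
print(np.round(viewer.camera_info('wrist')['world_to_cam'],3))
E
```

```text
1.3 [[ 0.947  0.32  -0.   ]
 [ 0.32  -0.947  0.   ]
 [-0.    -0.    -1.   ]] [-81.6  30.2  82.1  -0.   67.7 -10.2]
1 (array([ 0.405 , -0.3023,  0.0335]), array([ -0.  ,   0.  , -63.83]))
-1 (array([ 0.405 , -0.3023,  0.0335]), array([  0.  ,   0.  , 116.17]))
[[ 0.321 -0.947  0.001 -0.625]
 [-0.918 -0.311  0.245 -0.03 ]
 [-0.231 -0.079 -0.97   0.389]
 [ 0.     0.     0.     1.   ]]
```

```bash
python3 -m jog '[[1,0.05,-0.037,0.004,0,0,-8],[1,0.105,-0.078,0.009,0,0,-17],[1,0.155,-0.116,0.013,0,0,-25],[1,0.205,-0.153,0.017,0,0,-33],[1,0.255,-0.19,0.021,0,0,-41],[1,0.305,-0.228,0.025,0,0,-49],[1,0.355,-0.265,0.029,0,0,-57],[1,0.39,-0.29,0.032,0,0,-62],[1,0.405,-0.302,0.033,0,0,-63.8],[1,0.405,-0.302,0.033,0,0,-63.8],[1,0.405,-0.302,0.033,0,0,-63.8]]'
python3 - <<'E'
from h import *
s=bot.read_state();print(s['time_s'],s['position'],np.round(s['tcp_rot'],3).tolist(),np.round(s['joint_positions'],1))
im,d=viewer.capture('wrist');np.save('pics/w1.npy',d);cv2.imwrite('pics/w1.png',im)
for t in('green_clip','green_bar','green_tag','spare_rail','orange_clip'):
    for r in models.tip_of('wrist',t)[:3]: print(t,round(r['p'],2),np.round(r['xyz'],4))
B=im.astype(int)
g=(B[...,1]>B[...,2]*1.6)&(B[...,1]>B[...,0]*1.4)&(B[...,1]>40)
P,u,v=cloud('wrist',g,d)
k=(P[:,2]>.02)&(P[:,2]<.13);P=P[k]
for lo in np.arange(.02,.125,.01):
    q=P[(P[:,2]>=lo)&(P[:,2]<lo+.01)]
    if len(q)>15:print(lo.round(2),len(q),q.min(0).round(3),q.max(0).round(3))
E
```

```text
time_s: 2.68
position: [0.4869, -0.177, 0.2007]
tcp_rot: [[0.132, 0.991, -0.0], [0.991, -0.132, -0.0], [-0.0, 0.0, -1.0]]
force: [0.9, -0.0, 0.5]
opening: 1.002
grasp_force: 0.0
2.675 [ 0.48685906 -0.17703335  0.200654  ] [[0.132, 0.991, -0.0], [0.991, -0.132, -0.0], [-0.0, 0.0, -1.0]] [-32.3  24.6  99.4  -0.   56.  -24.7]
green_clip 0.93 [ 0.4914 -0.0575 -0.0013]
green_clip 0.82 [ 0.4875 -0.1776  0.0241]
green_bar 0.96 [ 0.4829 -0.1734  0.0662]
green_bar 0.77 [ 0.4863 -0.057   0.0396]
green_tag 0.77 [ 0.4979 -0.1816  0.0473]
green_tag 0.73 [ 0.4771 -0.0683  0.0176]
0.06 36 [ 0.496 -0.198  0.061] [ 0.502 -0.156  0.066]
0.07 26 [ 0.474 -0.187  0.074] [ 0.501 -0.16   0.08 ]
0.08 23 [ 0.471 -0.191  0.08 ] [ 0.503 -0.16   0.09 ]
0.09 35 [ 0.467 -0.191  0.09 ] [ 0.506 -0.16   0.1  ]
0.1 29 [ 0.464 -0.192  0.101] [ 0.51  -0.159  0.11 ]
0.11 269 [ 0.459 -0.192  0.11 ] [ 0.512 -0.159  0.117]
```

View pics/w1.png

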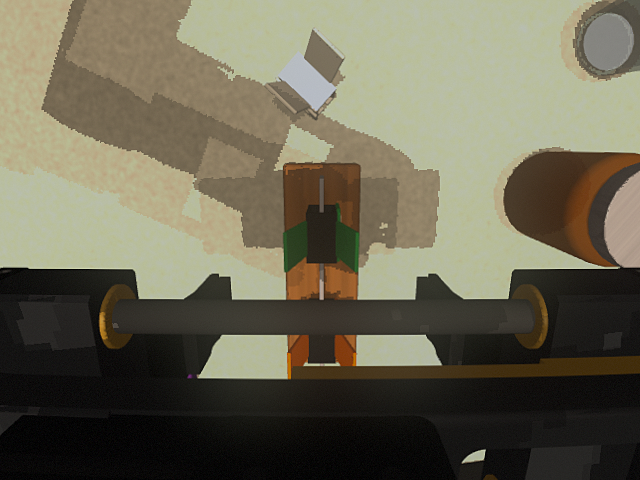

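Wrist view: the green clip is at (322,235), centred between the fingers and square to them; the white one is at (305,85). Measured clip middle is (0.486,-0.176) with its top at 0.116. That agrees with the expected origin height of 0.026, so I'm descending and squeezing.

```bash
python3 -m jog '[[1,0.001,-0.001,0.04,0,0,0],[1,0.001,-0.001,0.08,0,0,0],[1,0.001,-0.001,0.1,0,0,0],[1,0.001,-0.001,0.112,0,0,0],[1,0.001,-0.001,0.112,0,0,0],[0,0.001,-0.001,0.112,0,0,0],[0,0.001,-0.001,0.112,0,0,0],[0,0.001,-0.001,0.112,0,0,0],[0,0.001,-0.001,0.112,0,0,0],[0,0.001,-0.001,0.112,0,0,0],[0,0.001,-0.001,0.112,0,0,0]]'
```

```text
time_s: 4.35
position: [0.4888, -0.1762, 0.0904]
tcp_rot: [[0.132, 0.991, 0.006], [0.991, -0.132, -0.003], [-0.002, 0.006, -1.0]]
force: [3.6, 2.0, 11.3]
opening: 0.405
grasp_force: 8.1
```

```bash
python3 -m jog '[[0,0,0,0,0,0,0],[0,0,0,0,0,0,0],[0,0,0,0,0,0,0],[0,0,0,0,0,0,0]]'
```

```text
time_s: 4.85
position: [0.4856, -0.1753, 0.0904]
tcp_rot: [[0.13, 0.991, -0.001], [0.991, -0.13, -0.0], [-0.001, -0.001, -1.0]]
force: [-3.3, 0.3, 15.3]
opening: 0.254
grasp_force: 30.0
```

```bash
python3 -m jog '[[0,0,0,-0.01,0,0,0],[0,0,0,-0.03,0,0,0],[0,0,0,-0.06,0,0,0],[0,0,0,-0.1,0,0,0],[0,0,0,-0.13,0,0,0],[0,0,0,-0.13,0,0,0]]'
python3 - <<'E'
from h import *
s=bot.read_state();print(s['time_s'],s['position'],s['force'],s['moment'],s['opening'],s['grasp_force'])
im,d=viewer.capture('scene');np.save('pics/s2.npy',d)
for t in('green_clip','green_bar','green_tag'):
    for r in models.tip_of('scene',t)[:3]: print(t,round(r['p'],2),np.round(r['xyz'],4))
im2,d2=viewer.capture('wrist')
a=im[80:280,170:370];cv2.imwrite('pics/s2.png',np.hstack([cv2.resize(a,(400,400)),cv2.resize(im2[150:400,200:450],(400,400))]))
E
```

```text
time_s: 5.6
position: [0.4877, -0.176, 0.2208]
tcp_rot: [[0.131, 0.991, 0.005], [0.991, -0.131, -0.003], [-0.002, 0.006, -1.0]]
force: [0.7, 0.2, -0.6]
opening: 0.257
grasp_force: 30.0
5.6 [ 0.48773811 -0.17601733  0.2208268 ] [ 0.6529995   0.18945343 -0.57052793] [-0.0164642  -0.04848248 -0.02808054] 0.25695274852391004 29.999720735941082
green_clip 0.75 [ 0.4896 -0.0583  0.0005]
green_clip 0.63 [ 0.5008 -0.1823  0.1552]
green_bar 0.82 [ 0.4914 -0.0596  0.0376]
green_bar 0.58 [ 0.486  -0.1765  0.1942]
green_bar 0.19 [ 0.4716 -0.2601  0.0278]
green_tag 0.78 [ 0.5114 -0.1812  0.1809]
green_tag 0.77 [ 0.4826 -0.0707  0.0219]
```

View pics/s2.png

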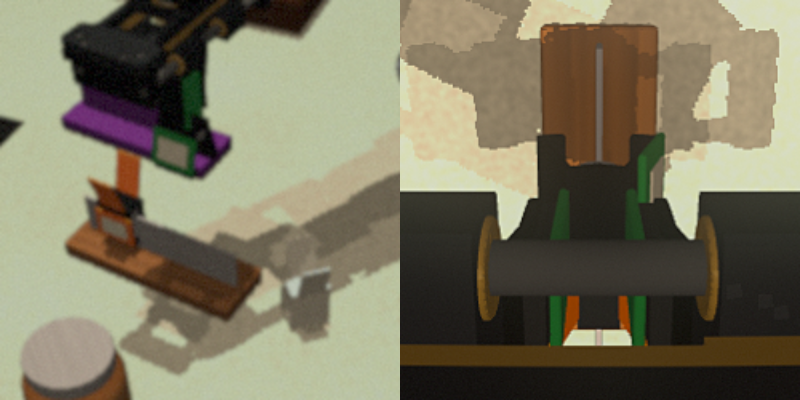

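The clip is off the rail and held open between the fingers, with its tag outward at crop (175,150). The wrist view shows both tails flat against the pads. Next I'm measuring the batten from the pictures I already have.

Run:
```python
from h import *
yaw=-6.1;R=pose(yaw,30);xs=R[:,1];zs=-R[:,2];ys=np.cross(zs,xs)
O=np.array([.594,.237,.046])
for c in('scene','top'):
    im=cv2.imread(f'pics/{c}0.png');d=np.load(f'pics/{c}0.npy');m=np.zeros(d.shape,bool)
    if c=='scene': m[230:330,405:560]=1
    else: m[180:255,115:245]=1
    P,u,v=cloud(c,m,d);C=im[v,u].astype(int)
    L=np.c_[(P-O)@xs,(P-O)@ys,(P-O)@zs]*1000
    red=(C[:,2]>110)&(C[:,1]<65)&(C[:,0]<75)
    print(c,'red n',red.sum(),'px',u[red].mean().round(1),v[red].mean().round(1),'local mean',L[red].mean(0).round(1),'med',np.median(L[red],0).round(1),L[red].min(0).round(1),L[red].max(0).round(1))
    hi=(L[:,2]>40)&(abs(L[:,0])<15)
    print(' ends y',np.percentile(L[hi,1],[.5,99.5]).round(1),'top z',np.percentile(L[hi,2],[95,99,99.8]).round(1))
    for a in range(40,115,6):
        k=hi&(L[:,2]>a)&(L[:,2]<=a+6)
        if k.sum()>10:
            q=L[k];print('  z',a,k.sum(),'x med',np.median(q[:,0]).round(1),np.percentile(q[:,0],[5,95]).round(1),'slope deg',np.degrees(np.polyfit(q[:,1],q[:,0],1)[0]).round(2))
```

```text
scene red n 75 px 489.6 265.1 local mean [ 4.  -0.5 89.4] med [ 4.  -0.5 88.9] [ 0.  -4.  76.8] [  6.9   3.2 100.5]
 ends y [-94.8  93.9] top z [100.  100.6 101. ]
  z 40 454 x med 1.9 [-0.2  4.1] slope deg -0.04
  z 46 453 x med 1.9 [-0.1  4.1] slope deg 0.01
  z 52 450 x med 1.9 [-0.1  3.9] slope deg 0.04
  z 58 457 x med 1.9 [-0.1  4. ] slope deg -0.04
  z 64 452 x med 1.9 [-0.1  3.9] slope deg 0.03
  z 70 477 x med 1.6 [-0.3  3.8] slope deg -0.03
  z 76 410 x med 4.0 [1.7 5.8] slope deg 0.11
  z 82 471 x med 4.2 [2.1 6.1] slope deg -0.0
  z 88 480 x med 4.1 [1.9 6.3] slope deg -0.13
  z 94 550 x med 3.9 [-4.9  5.8] slope deg 0.05
  z 100 232 x med -0.4 [-6.7  5.2] slope deg -0.14
top red n 20 px 171.5 230.8 local mean [ -2.1   1.7 100.1] med [ -1.7   1.6 100.1] [-6.6 -1.2 98.4] [  3.    4.8 103.1]
 ends y [-92.9  94.9] top z [101.3 102.5 103.2]
  z 40 122 x med 1.9 [0.5 2.9] slope deg 0.17
  z 46 118 x med 1.8 [0.6 3.1] slope deg 0.22
  z 52 116 x med 1.8 [0.6 2.9] slope deg 0.23
  z 58 119 x med 1.9 [0.6 2.9] slope deg 0.1
  z 64 125 x med 1.9 [0.7 3. ] slope deg 0.25
  z 70 46 x med 2.4 [1.1 3.3] slope deg 0.54
  z 76 119 x med 4.2 [2.9 5. ] slope deg 0.42
  z 82 126 x med 4.0 [2.8 4.9] slope deg 0.56
  z 88 127 x med 4.2 [2.7 5.3] slope deg 0.2
  z 94 396 x med 0.4 [-7.4  4.9] slope deg 0.03
  z 100 281 x med -1.2 [-6.6  4.5] slope deg 0.13
```

```bash
cat >> h.py <<'E'
RB=pose(-6.1,30);xs=RB[:,1];zs=-RB[:,2];ys=np.cross(zs,xs)
E=np.array([.594,.237,.046])-.0017*xs+.0005*ys+.100*zs   # batten top edge, middle
E
python3 - <<'E'
from h import *
print(E,xs,ys,zs,RB)
print(delta(RB,E+.105*zs), delta(RB,E+.135*zs))
E
```

```text
[0.54287233 0.24296682 0.13175254] [ 0.86112192 -0.09202739  0.5       ] [ 1.06264071e-01  9.94337944e-01 -6.93889390e-18] [-0.49716897  0.05313204  0.8660254 ] [[ 1.06264071e-01  8.61121920e-01  4.97168972e-01]
 [ 9.94337944e-01 -9.20273853e-02 -5.31320357e-02]
 [-6.93889390e-18  5.00000000e-01 -8.66025404e-01]]
(array([ 0.4203, -0.0502, -0.0049]), array([-30.17,   0.3 ,  -1.42])) (array([ 0.42  , -0.0653, -0.0308]), array([-30.17,   0.3 ,  -1.42]))
```

```bash
python3 -m jog '[[0,0.03,-0.005,-0.02,0,0,0],[0,0.08,-0.012,-0.03,-4,0,-0.2],[0,0.13,-0.02,-0.03,-9,0.1,-0.4],[0,0.18,-0.028,-0.03,-13,0.1,-0.6],[0,0.23,-0.036,-0.03,-17,0.2,-0.8],[0,0.28,-0.044,-0.03,-21,0.2,-1],[0,0.33,-0.052,-0.03,-25,0.3,-1.2],[0,0.38,-0.06,-0.031,-28.5,0.3,-1.3],[0,0.41,-0.064,-0.031,-30.2,0.3,-1.4],[0,0.42,-0.065,-0.031,-30.2,0.3,-1.4],[0,0.42,-0.065,-0.031,-30.2,0.3,-1.4],[0,0.42,-0.065,-0.031,-30.2,0.3,-1.4]]'
python3 - <<'E'
from h import *
s=bot.read_state();print(s['time_s'],s['position'],s['force'],s['opening'],np.round(s['joint_positions'],1),'to go',delta(RB,E+.135*zs))
im,d=viewer.capture('scene');np.save('pics/s3.npy',d)
p0=np.array(s['position']);loc=lambda p:(np.array([(p-p0)@xs,(p-p0)@ys,(p-p0)@zs])*1000).round(1)
for t in('green_clip','green_bar','green_tag'):
    for r in models.tip_of('scene',t)[:3]: print(t,round(r['p'],2),np.round(r['xyz'],4),loc(r['xyz']))
im2,d2=viewer.capture('wrist');np.save('pics/w3.npy',d2);cv2.imwrite('pics/w3.png',im2);cv2.imwrite('pics/s3f.png',im)
for t in('green_clip','green_bar','green_tag','slot'):
    for r in models.tip_of('wrist',t)[:3]: print(t,round(r['p'],2),np.round(r['xyz'],4),loc(r['xyz']))
cv2.imwrite('pics/v3.png',np.hstack([cv2.resize(im[150:400,380:630],(400,400)),cv2.resize(im2[:,:],(400,300))[:,:] if 0 else cv2.resize(im2[0:480,80:560],(400,400))]))
E
```

```text
time_s: 7.35
position: [0.4769, 0.2484, 0.2492]
tcp_rot: [[0.108, 0.86, 0.499], [0.994, -0.093, -0.056], [-0.002, 0.502, -0.865]]
force: [0.2, 0.1, -0.8]
opening: 0.261
grasp_force: 30.0
7.35 [0.47691291 0.24839825 0.24915058] [ 0.21442586  0.07016168 -0.80404353] 0.26131451023857993 [ 23.6  17.  111.3 -31.6  28.6  54.6] to go (array([ 0.0016, -0.0014, -0.0003]), array([ 0.13,  0.17, -0.05]))
green_clip 0.96 [0.5196 0.2411 0.1997] [ 12.7  -2.7 -64.4]
green_clip 0.82 [ 0.491  -0.0578  0.0028] [ -82.9 -303.  -236.6]
green_bar 0.91 [0.4896 0.2449 0.2254] [ -0.6  -2.1 -27.1]
green_bar 0.63 [ 0.4912 -0.0654  0.0404] [ -63.2 -310.5 -204.6]
green_tag 0.86 [0.5133 0.2418 0.2237] [ 19.2  -2.7 -40.5]
green_tag 0.85 [ 0.4831 -0.0695  0.0203] [ -79.8 -315.4 -218.2]
green_tag 0.23 [0.5211 0.2414 0.1996] [ 13.9  -2.3 -65.3]
green_clip 0.8 [0.5208 0.2415 0.1999] [ 13.8  -2.2 -64.8]
green_bar 0.77 [0.487  0.248  0.2315] [ -0.1   0.7 -20.3]
green_tag 0.28 [0.4865 0.2493 0.2298] [ -1.5   1.9 -21.5]
slot 0.56 [0.5925 0.2397 0.0426] [  -2.9    3.6 -236.8]
```

View pics/v3.png

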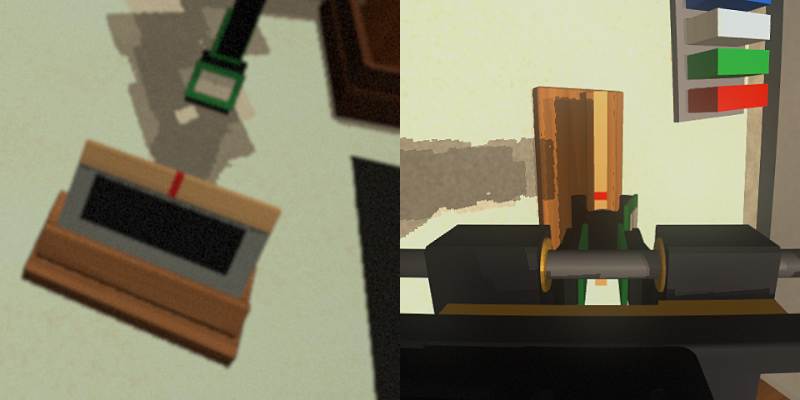

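The scene half shows the tag out front at (215,85), in line with the red mark (176,184) along the board's up direction. The wrist half shows the batten centred between the open jaws, with the mark at (600,196). I'll check the sideways offset using the same camera for both.

Run:
```python
from h import *
s=bot.read_state();p0=np.array(s['position'])
print('TCP local',((p0-E)@np.c_[xs,ys,zs]*1000).round(1))
for c,f,n in(('scene','s3f','s3'),('wrist','w3','w3')):
    im=cv2.imread(f'pics/{f}.png');d=np.load(f'pics/{n}.npy');m=np.zeros(d.shape,bool)
    if c=='scene':m[145:320,400:600]=1
    else: m[200:400,200:400]=1
    P,u,v=cloud(c,m,d);C=im[v,u].astype(int);L=(P-E)@np.c_[xs,ys,zs]*1000
    near=(abs(L[:,0])<45)&(abs(L[:,1])<60)
    red=near&(C[:,2]>110)&(C[:,1]<65)&(C[:,0]<75)&(L[:,2]<10)&(L[:,2]>-30)
    top=red&(L[:,2]>-2)
    g=near&(C[:,1]>C[:,2]*1.5)&(C[:,1]>C[:,0]*1.3)&(C[:,1]>40)&(L[:,2]>20)
    tag=g&(L[:,2]<115)
    print(c,'red',red.sum(),L[red].mean(0).round(1),L[red].min(0).round(1),L[red].max(0).round(1))
    if g.sum(): print('  green',g.sum(),np.percentile(L[g],[1,50,99],axis=0).round(1).tolist())
    if tag.sum(): print('  tag',tag.sum(),np.percentile(L[tag],[1,50,99],axis=0).round(1).tolist())
    for a in range(60,190,10):
        k=g&(L[:,2]>a)&(L[:,2]<=a+10)
        if k.sum()>8: print('   ',a,k.sum(),L[k].min(0).round(1)[:2],L[k].max(0).round(1)[:2])
    k=near&(abs(L[:,2])<2.5)&(abs(L[:,0])<12); 
    if k.sum(): print('  top face x',np.percentile(L[k,0],[2,50,98]).round(1), k.sum())
```

```text
TCP local [  1.6  -0.6 135.2]
scene red 80 [  5.4  -0.9 -10. ] [ -4.   -4.7 -22.1] [8.8 2.9 0.9]
  green 501 [[10.0, -24.0, 78.0], [18.1, -8.8, 106.9], [26.8, 17.1, 160.5]]
  tag 364 [[13.6, -24.1, 78.0], [20.9, -3.6, 94.6], [26.9, 17.1, 111.8]]
    70 37 [ 20.9 -23.2] [26.8 15.9]
    80 123 [ 20.8 -24.7] [28.1 17.3]
    90 47 [ 18.1 -24.2] [24.6 17.1]
    100 112 [ 14.4 -24.2] [20.7 17.1]
    110 69 [  8.6 -23.4] [19.2 15.5]
    120 46 [  9.9 -17.3] [21.4 10.5]
    130 20 [  9.7 -16.6] [ 21.9 -13.1]
    140 20 [ 11.1 -16.4] [ 22.7 -13.1]
    150 21 [  9.4 -16. ] [ 26.9 -12.8]
  top face x [-6.   4.3  8.4] 323
wrist red 123 [0.1 1.5 1.2] [-5.5 -2.2 -0.2] [5.7 4.7 2.9]
  green 1208 [[-9.0, -11.9, 87.5], [10.5, 7.2, 153.2], [24.9, 20.4, 164.9]]
  tag 218 [[14.8, 6.1, 85.3], [16.5, 14.5, 112.4], [25.3, 20.7, 113.9]]
    80 22 [24.1 14.3] [25.5 20.6]
    90 22 [21.9 15.3] [24.2 20.7]
    110 167 [14.7  6. ] [18.3 20.8]
    120 64 [-9.   0.5] [13.4 13.3]
    130 119 [ -9. -13.] [13.2 13.5]
    140 157 [ -9.2 -12.8] [13.1 13.3]
    150 153 [ -9.2 -13.2] [13.  13.5]
    160 497 [ -9.1 -12.8] [13.2  1.2]
  top face x [-5.3  0.9  6.5] 767
```

```bash
python3 -m jog '[[0,0.0017,-0.0015,0.005,0,0,0],[0,0.0017,-0.0015,0.025,0,0,0],[0,0.0017,-0.0015,0.045,0,0,0],[0,0.0017,-0.0015,0.055,0,0,0],[0,0.0017,-0.0015,0.055,0,0,0],[0,0.0017,-0.0015,0.055,0,0,0]]'
python3 - <<'E'
from h import *
s=bot.read_state();p0=np.array(s['position']);print(s['time_s'],'TCP local',((p0-E)@np.c_[xs,ys,zs]*1000).round(1),s['force']@np.c_[xs,ys,zs])
im,d=viewer.capture('wrist');m=np.zeros(d.shape,bool);m[150:420,180:420]=1
P,u,v=cloud('wrist',m,d);C=im[v,u].astype(int);L=(P-E)@np.c_[xs,ys,zs]*1000
near=(abs(L[:,0])<45)&(abs(L[:,1])<60)
red=near&(C[:,2]>110)&(C[:,1]<65)&(C[:,0]<75)&(abs(L[:,2])<6)
g=near&(C[:,1]>C[:,2]*1.5)&(C[:,1]>C[:,0]*1.3)&(C[:,1]>40)&(L[:,2]>70)&(L[:,2]<105)
print('red',red.sum(),L[red].min(0).round(1),L[red].max(0).round(1));print('tails',g.sum(),np.percentile(L[g],[.5,99.5],axis=0).round(1).tolist())
k=near&(abs(L[:,2])<3)&(abs(L[:,0])<12);print('top face',np.percentile(L[k],[2,50,98],axis=0).round(1).tolist(),k.sum())
E
```

```text
time_s: 8.55
position: [0.5032, 0.2486, 0.2016]
tcp_rot: [[0.106, 0.859, 0.5], [0.994, -0.091, -0.054], [-0.001, 0.503, -0.864]]
force: [-0.8, 0.1, -0.2]
opening: 0.252
grasp_force: 30.0
8.55 TCP local [ 0.2  1.4 80.5] [-0.80539178  0.02516845  0.215869  ]Traceback (most recent call last):
  File "<stdin>", line 8, in <module>
    return umr_minimum(a, axis, None, out, keepdims, initial, where)
ValueError: zero-size array to reduction operation minimum which has no identity
```

```bash
python3 -m jog '[[0,0,0,0.005,0,0,0],[0,0,0,0.013,0,0,0],[0,0,0,0.02,0,0,0],[0,0,0,0.026,0,0,0],[0,0,0,0.032,0,0,0],[0,0,0,0.036,0,0,0],[0,0,0,0.038,0,0,0],[0,0,0,0.038,0,0,0]]'
python3 - <<'E'
from h import *
s=bot.read_state();p0=np.array(s['position']);print(s['time_s'],'TCP local',((p0-E)@np.c_[xs,ys,zs]*1000).round(1),(s['force']@np.c_[xs,ys,zs]).round(2),s['moment'])
E
```

```text
time_s: 9.6
position: [0.5223, 0.2464, 0.1683]
tcp_rot: [[0.107, 0.859, 0.5], [0.994, -0.091, -0.055], [-0.001, 0.503, -0.864]]
force: [-1.1, -0.7, -1.0]
opening: 0.257
grasp_force: 30.0
9.6 TCP local [ 0.2  1.2 42.1] [-1.42 -0.81 -0.33] [0.00723691 0.35887731 0.02680675]
```

```bash
cat > f.py <<'E'
from h import *
s=bot.read_state();p0=np.array(s['position']);print('TCP local',((p0-E)@np.c_[xs,ys,zs]*1000).round(1),'F xyz',(s['force']@np.c_[xs,ys,zs]).round(2),'M',np.round(s['moment'],2))
E
python3 -m jog '[[0,0,0,0.001,0,0,0],[0,0,0,0.002,0,0,0],[0,0,0,0.003,0,0,0],[0,0,0,0.004,0,0,0],[0,0,0,0.005,0,0,0],[0,0,0,0.006,0,0,0]]'; python3 f.py
python3 -m jog '[[0,0,0,0.001,0,0,0],[0,0,0,0.002,0,0,0]]'; python3 f.py
```

```text
time_s: 10.35
position: [0.5253, 0.2461, 0.1632]
tcp_rot: [[0.107, 0.859, 0.5], [0.994, -0.091, -0.055], [-0.001, 0.503, -0.864]]
force: [-0.1, 0.1, -0.8]
opening: 0.255
grasp_force: 30.0
TCP local [ 0.3  1.2 36.1] F xyz [-0.47  0.11 -0.62] M [ 0.05  0.25 -0.  ]
time_s: 10.6
position: [0.5263, 0.246, 0.1614]
tcp_rot: [[0.107, 0.859, 0.5], [0.994, -0.091, -0.055], [-0.001, 0.503, -0.864]]
force: [0.2, -0.6, -0.8]
opening: 0.256
grasp_force: 30.0
TCP local [ 0.3  1.2 34.1] F xyz [-0.16 -0.58 -0.88] M [ 0.1   0.27 -0.05]
```

```bash
python3 -m jog '[[0,0,0,0.001,0,0,0],[0,0,0,0.002,0,0,0]]'; python3 f.py
```

```text
time_s: 10.85
position: [0.5273, 0.2458, 0.1597]
tcp_rot: [[0.107, 0.859, 0.5], [0.994, -0.092, -0.055], [-0.001, 0.503, -0.864]]
force: [0.3, 0.2, -1.1]
opening: 0.255
grasp_force: 30.0
TCP local [ 0.3  1.2 32.1] F xyz [-0.35  0.24 -1.1 ] M [0.03 0.23 0.02]
```

```bash
python3 -m jog '[[0,0,0,0.001,0,0,0],[0,0,0,0.001,0,0,0]]'; python3 f.py
```

```text
time_s: 11.1
position: [0.5278, 0.2458, 0.1589]
tcp_rot: [[0.107, 0.859, 0.5], [0.994, -0.091, -0.055], [-0.001, 0.503, -0.864]]
force: [-0.3, 0.1, -0.4]
opening: 0.261
grasp_force: 30.0
TCP local [ 0.3  1.2 31.2] F xyz [-0.51  0.11 -0.16] M [0.03 0.33 0.02]
```

```bash
python3 -m jog '[[0,0,0,0.001,0,0,0],[0,0,0,0.001,0,0,0]]'; python3 f.py
```

```text
time_s: 11.35
position: [0.5281, 0.2458, 0.1582]
tcp_rot: [[0.106, 0.859, 0.5], [0.994, -0.091, -0.055], [-0.001, 0.503, -0.864]]
force: [-2.8, 0.2, 2.2]
opening: 0.257
grasp_force: 30.0
TCP local [ 0.3  1.2 30.4] F xyz [-1.37 -0.07  3.28] M [-0.01  0.34 -0.09]
```

```bash
python3 -m jog '[[0,0,0,0.001,0,0,0],[0,0,0,0.001,0,0,0]]'; python3 f.py
```

```text
time_s: 11.6
position: [0.5285, 0.2458, 0.1576]
tcp_rot: [[0.106, 0.859, 0.5], [0.994, -0.091, -0.055], [-0.001, 0.503, -0.864]]
force: [-4.5, 0.2, 5.8]
opening: 0.257
grasp_force: 30.0
TCP local [ 0.3  1.2 29.6] F xyz [-0.99 -0.23  7.31] M [-0.1   0.34  0.01]
```

Contact was felt at h≈31 mm, as predicted, and the seating force is now 7 N. I'm releasing gradually, then backing straight off.

```bash
python3 -m jog '[[0.32,0,0,0,0,0,0],[0.4,0,0,0,0,0,0],[0.48,0,0,0,0,0,0],[0.56,0,0,0,0,0,0],[0.65,0,0,0,0,0,0],[0.8,0,0,0,0,0,0],[0.8,0,0,0,0,0,0],[0.8,0,0,0,0,0,0]]'; python3 f.py
```

```text
time_s: 12.6
position: [0.5288, 0.2457, 0.1572]
tcp_rot: [[0.107, 0.859, 0.5], [0.994, -0.091, -0.055], [-0.001, 0.503, -0.864]]
force: [-0.3, -0.2, 0.2]
opening: 0.786
grasp_force: 0.0
TCP local [ 0.4  1.2 29.2] F xyz [-0.14 -0.28  0.34] M [0.02 0.18 0.01]
```

```bash
python3 -m jog '[[0.85,0,0,-0.005,0,0,0],[0.85,0,0,-0.02,0,0,0],[0.85,0,0,-0.05,0,0,0],[0.85,0,0,-0.09,0,0,0],[0.85,0,0,-0.13,0,0,0],[0.85,0,0,-0.16,0,0,0],[0.85,0,0,-0.16,0,0,0]]'; python3 f.py
python3 - <<'E'
from h import *
loc=lambda P:((np.array(P)-E)@np.c_[xs,ys,zs]*1000).round(1)
V=[]
for c in('scene','wrist'):
    im,d=viewer.capture(c)
    for t in('green_clip','green_bar','green_tag','orange_clip','jar','tumbler'):
        for r in models.tip_of(c,t)[:2]: print(c,t,round(r['p'],2),np.round(r['xyz'],3),loc(r['xyz']) if 'green' in t else '')
    m=np.ones(d.shape,bool);P,u,v=cloud(c,m,d);C=im[v,u].astype(int);L=loc(P)
    g=(abs(L[:,0])<45)&(abs(L[:,1])<40)&(L[:,2]>-45)&(L[:,2]<80)&(C[:,1]>C[:,2]*1.5)&(C[:,1]>C[:,0]*1.3)&(C[:,1]>40)
    for a in range(-40,70,10):
        k=g&(L[:,2]>a)&(L[:,2]<=a+10)
        if k.sum()>8: print('   ',a,k.sum(),L[k].min(0).round(1),L[k].max(0).round(1))
    V.append(cv2.resize(im[200:380,400:580],(400,400)) if c=='scene' else cv2.resize(im[100:400,170:470],(400,400)))
cv2.imwrite('pics/v5.png',np.hstack(V));print(bot.read_state()['time_s'])
E
```

```text
time_s: 13.48
position: [0.4486, 0.2552, 0.2979]
tcp_rot: [[0.105, 0.857, 0.504], [0.994, -0.092, -0.052], [0.002, 0.507, -0.862]]
force: [-0.6, -0.5, 0.1]
opening: 0.852
grasp_force: 0.0
TCP local [  0.8   2.2 191.4] F xyz [-0.4 -0.6  0.4] M [ 0.03  0.23 -0.01]
scene green_clip 0.88 [0.565 0.24  0.105] [  5.8  -0.2 -34.7]
scene green_clip 0.81 [ 0.491 -0.056 -0.005] [ -85.9 -302.4 -108.2]
scene green_bar 0.82 [ 0.495 -0.062  0.039] [ -59.9 -308.   -72.6]
scene green_bar 0.67 [0.538 0.244 0.14 ] [-0.2  0.7  9.4]
scene green_tag 0.92 [0.563 0.237 0.129] [ 17.1  -4.  -12.6]
scene green_tag 0.82 [ 0.48  -0.072  0.023] [ -79.  -319.4  -79.7]
scene orange_clip 0.8 [ 0.472 -0.261  0.025] 
scene jar 0.94 [ 0.704 -0.182  0.001] 
scene tumbler 0.55 [ 0.758 -0.046 -0.   ] 
    -40 9 [  1.3 -23.3 -32.9] [ 13.3  23.  -30.1]
    -30 123 [ 11.2 -22.7 -29.7] [ 18.9  20.8 -20.3]
    -20 43 [ 13.7 -21.6 -19.9] [ 19.   20.3 -10.1]
    -10 43 [ 13.1 -21.5  -9.9] [17.7 20.   0. ]
    0 145 [  9.7 -21.3   0.1] [17.5 20.4  7.8]
    10 84 [-10.9 -14.9  12.4] [17.7 14.6 20. ]
    20 115 [ 11.8 -14.4  20.1] [19.1 12.7 29.9]
    30 116 [-16.4 -14.6  30.1] [20.6 12.4 40. ]
    40 142 [-21.2 -14.8  40.1] [23.5 12.4 50. ]
    50 163 [-24.2 -14.8  50.1] [24.9 12.4 57.5]
wrist green_clip 0.69 [0.557 0.238 0.104] [ -1.3  -2.9 -31.7]
wrist green_bar 0.85 [0.536 0.243 0.142] [-1.  -0.6 12. ]
wrist green_bar 0.19 [0.561 0.238 0.132] [16.4 -3.2 -9.6]
wrist green_tag 0.94 [0.562 0.238 0.13 ] [ 16.4  -3.2 -11.6]
wrist tumbler 0.73 [ 0.759 -0.049 -0.002] 
    0 38 [ 13.8 -20.1   0.4] [16.2 23.   9.1]
    20 114 [-13.9 -12.1  20.1] [14.7 15.2 30. ]
    30 109 [-15.3 -11.8  30.3] [-12.2  15.   39.8]
    40 127 [-18.6 -11.7  40.1] [-15.   15.1  49.9]
    50 308 [-21.8 -12.1  50.1] [24.1 15.1 60. ]
14.175
```

View pics/v5.png

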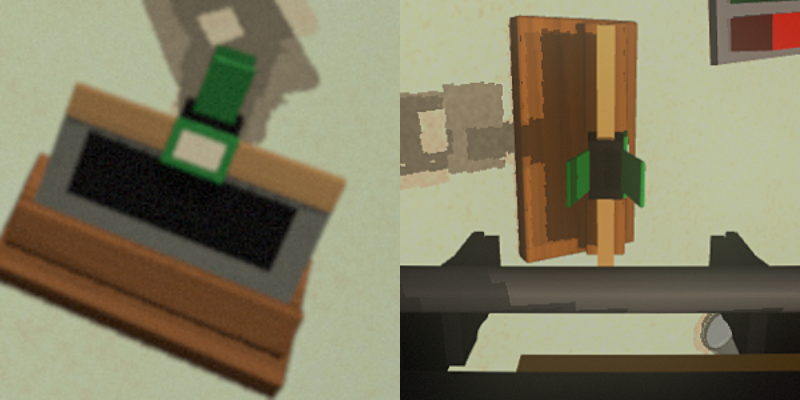

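The picture shows the clip square on the board: the tag at (200,150) covers the red mark, tails are symmetric, lips about 33 mm below the edge and jaws shut (49 mm over the tails). The robot is clear, and the orange clip, jar and tumbler are where they were.

```bash
python3 -c "
from h import *
print(workorder.hand_in())"
```

```text
the job is handed in; nothing more can be done
None
```

The green clip is fully home and shut on the batten at the red mark, its tag facing out of the board's front; orange clip, jar and tumbler were left alone, and the job is handed in at about 14 s (no verdict was returned).

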